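# Unlatch the plate warmer and hold its sprung cover just under balance

### The arm

A 6-joint arm with a two-finger parallel gripper is mounted at the origin on a cart in front of the work surface, level with it; the furniture and walls round the work are solid. World frame = base frame: x ahead of the robot, y to its left, z up, the work surface at z = 0. Lengths are in m, angles in rad, forces in N, time in s.
With the tool pointing down it reaches from about 0.375 to 0.9 m from the base axis. Payload 3.1 kg.
Tool frame: the origin (TCP) lies midway between the tips of the shut fingers; the grasp point (between the pads) lies 19 mm behind it (manip.grasp_offset is the distance from the TCP to the grasp point, in m); z points along the fingers, y is the line along which they close (so a half turn about z gives the same grasp; the last joint's range is limited). The gripper opens to 85 mm and grips with 20 to 120 N. Pads are 22 mm wide; open, the fingers measure 114 mm over their backs; the gripper's body (76 mm by 85 mm) begins 54 mm behind the grasp point. The pads swing forward as they close: fully open they stand 13 mm farther back than shut.
Start: joints at [1.121, 0.527, 1.433, -0, 1.181, -0.178], TCP at [0.168, 0.602, 0.231] pointing down, gripper open.
Joint ranges: [-3.08, 3.08], [-0.75, 2.2], [0.22, 2.44], [-1.43, 4.57], [0, 2.65], [-2.85, 2.85]. Speed limits (rad/s): [2.79, 2.79, 3.14, 3.14, 3.14, 3.14].

### API

Orientations are given as a unit quaternion [x, y, z, w].
In Python, from station import sensors, cams, order, manip gives the robot as it stands.
- The arm moves only by the tool move_arm, never from a script. Its argument "targets" is a list of rows, each an object of numbers: "dx", "dy", "dz": the shift along the world's x, y, z normalised to -1 to 1, where 1 is 25 mm; "rx", "ry", "rz": the turn, a rotation vector about the world's x, y, z normalised to -1 to 1, where 1 is 30 degrees. A call has exactly 10 rows; each row shifts and turns the commanded pose from where the row before left it; what a row does not reach is not made up. A row lasts 1/8 s, in which the tool goes at most 62.5 mm and 10.7 degrees, less where a joint would pass 70% of its speed; a pose out of reach is approached as far as the arm can. A call with a number of a shift or a turn outside -1 to 1 is refused whole. A call with a gripper value outside its range is refused whole. "claw" is the opening in per cent of the stroke, from 0 (shut) to 100 (fully open), set as the call begins (left out, the last holds). The fingers move at their own pace and stop on an object; "newtons" is the grip in N (left out, the last holds). Time passes only in rows, so rows that do not move let the fingers close, or fill a call up. It gives the time, the measured TCP pose, the force, the opening and the grip force at its end, in the units of the state.
- sensors.sense(): the state, without advancing time (a new reading comes with each control period).
- cams.snapshot(name): name is "side" or "top" or "wrist"; returns the picture (420x560x3 uint8, red, green, blue); there is no depth.
- cams.camera_model(name): a dict with "fx", "fy", "cx", "cy" (pixels), "extrinsics" (4x4, takes a point from world to camera coordinates). Camera axes: x right, y down, z forward; pixel columns grow to the right and rows downward; lengths in m; the calibration is good to about 2 mm. A picture is of the moment at which its call begins: read the wrist's pose just before it. camera_model takes no time and is no camera call; for the wrist camera it gives the pose at the moment of the call.
- order.sign_off(): hands the job in; it is judged then, once.
The state is a dict: "t": time; "q": joint angles; "qd": joint speeds; "tau": joint torques, N m; "tcp_pos": TCP position; "tool_rot": TCP orientation; "force": force on the tool from outside, world axes, zero at the start; "ft_torque": the same for the moment, N m; "finger_gap": opening from 0.0 (shut) to 1.0 (fully open); "gripper_force": force on a finger pad.
Only numpy, scipy, OpenCV 4.12 (cv2) and the standard library are available. Lean on these libraries where they do the work, as an engineer would, in place of code of your own. Each camera call takes 0.05 s, during which the arm holds its last target. There are 200 camera calls.

### The job

Turn the wing latch at the front left of the plate warmer so that its tongue points at the raised mark, then lift the cover by its bar until it is clearly past its balance point, bring it back and hold it a few degrees below that point, so that it would fall shut if let go. Finish while still holding the cover there, with the gripper on it, and leave the other things on the bench where they are.

Things in the scene. Friction and masses are not known exactly. Their poses are not given: they have to be found in the camera images.
- warmer: The plate warmer: white box fixed to the worktop, 175 mm deep, 240 wide, 70 high, with a hinged grey cover and, on a bracket at its front left corner, a wing latch. Origin: on the worktop under the box, 70 mm behind its front face. x points from its front to its back, y to its left, z up; it stands turned by a yaw of up to 0.25 rad either way.
- cover (a joint): Cover angle, rad: 0 = shut, grows as the front edge rises, stop at 1.4. Balance point at 0.95 rad (54 degrees): below it the 0.9 kg cover falls shut by itself, above it the hinge spring throws it open to the stop. Shut, about 2.5 N at the bar lifts it; within 0.3 rad of balance under 2 N holds it. It cannot rise while the latch tongue lies over its lip.
- bar (a point): Middle of the cover's pull bar (moves with the cover): round steel bar, 12 mm thick, along the warmer's y axis, 96 mm free between two flat arms, 45 mm ahead of the cover's front face (39 mm free gap), 87 mm above the worktop when shut, 80 mm free below. It can turn between gripper fingers. Shut, it lies 205 mm ahead of and 15 mm above the hinge line and swings about it.
- hinge (a point): Middle of the cover's hinge line, fixed on the warmer 90 mm behind its origin, 72 mm above the worktop; the line runs along the warmer's y axis. The cover ahead of it is a hood 160 mm deep, 226 wide, 32 high.
- latch (a joint): Angle of the wing latch about its upright axis, rad: 0 = steel tongue points straight back over the cover's lip (warmer +x); grows anticlockwise seen from above; 1.571 = tongue points to the warmer's left (+y), right at the raised mark. Range 0 to 2.0, starts at 0.15 to 0.65 (cover locked). Turns stiffly (0.06 N m) and stays where it is left.
- wing (a point): Grip point on the latch axis, 130 mm above the worktop. The black upright wing is 36 mm long (along the tongue), 12 thick, 107 to 147 mm above the worktop; below it the steel tongue reaches 29 mm out to one side, with a small nose above it. The axis is 32 mm ahead of the cover's front face, 90 mm left of the warmer's middle; the shut cover's top is at 104 mm.
- mark (a point): Small raised black mark on the bracket's top, 26 mm to the warmer's left (+y) of the latch axis, 76 mm above the worktop.
- timer: Bystander, loose: white bench timer, 74x62x19 mm, beside the warmer. Origin at the centre of its underside.
- dish_0: Bystander, loose: small round culture dish, 62 mm across, 14 mm high, beside the warmer. Origin at the centre of its underside.
- slide_box: Bystander, loose: small oblong slide box, 36x86x30 mm, beside the warmer. Origin at the centre of its underside.

How it is judged:
By the outcome, as a careful person would: the job done as asked, in the order asked, and still so for the second after the job is handed in, while the arm keeps its last pose, push and grip.
It also fails if it takes over 51 s, if anything falls off the work surface, if the arm or the gripper's body presses on something with over 40 N, if the wrist force passes 120 N, or if a joint passes its speed limit or range.

## Working session

There is one attempt and no reset: what is moved stays moved. The work goes in short steps, Python scripts to look and compute and a tool call to move; the robot and the scene stay as the last step left them, time stands still between calls to the robot, and variables do not carry over. Pictures are saved under pics/ and viewed, at most 10 in all, crops included, and the job is handed in when it is done.

Besides the shell and the picture viewer there is one more tool, called by a JSON object that holds its "method" and its "body", one argument or row to a line. move_arm: Moves the arm, as the interface text tells. Scaled input: -1 to 1 covers 25 mm each way for a shift and 30 degrees each way for a turn. Its arguments: {"type":"object","properties":{"targets":{"type":"array"},"claw":{"type":"number"},"newtons":{"type":"number"}},"required":["targets"]}

```bash
mkdir -p pics; ls
python3 - <<'E'
from station import sensors,cams,manip
import cv2,numpy as np
s=sensors.sense();print({k:np.round(v,3).tolist() for k,v in s.items()});print(manip.grasp_offset)
for n in("top","side"):
    im=cams.snapshot(n);cv2.imwrite(f"pics/{n}0.png",im[:,:,::-1])
    m=cams.camera_model(n);print(n,m["fx"],m["fy"],m["cx"],m["cy"],np.round(m["extrinsics"],4).tolist())
a=cv2.imread("pics/top0.png");b=cv2.imread("pics/side0.png")
E
```

```text
pics
{'t': 0.0, 'q': [1.12, 0.528, 1.434, 0.0, 1.181, -0.178], 'qd': [-0.001, -0.003, 0.0, -0.001, 0.002, 0.001], 'tau': [-0.001, -44.235, -17.802, -0.0, 0.009, 0.0], 'tcp_pos': [0.167, 0.601, 0.23], 'tool_rot': [0.136, 0.991, -0.001, -0.0], 'force': [-0.067, -0.34, 0.291], 'ft_torque': [0.007, -0.036, 0.0], 'gripper_force': 0.0, 'finger_gap': 0.999}
0.0187
top 510.0968084749992 510.0968084749992 279.7883725389643 214.3522706629208 [[0.0037, -0.9999, 0.014, 0.12], [-0.9929, -0.0054, -0.1187, 0.6103], [0.1188, -0.0134, -0.9928, 1.0622], [0.0, 0.0, 0.0, 1.0]]
side 482.4942956075288 482.4942956075288 283.1572853206834 209.92122370696512 [[0.9593, -0.2819, 0.0157, -0.5511], [-0.1364, -0.5115, -0.8484, 0.2325], [0.2472, 0.8117, -0.5291, 0.8385], [0.0, 0.0, 0.0, 1.0]]
```

View pics/top0.png

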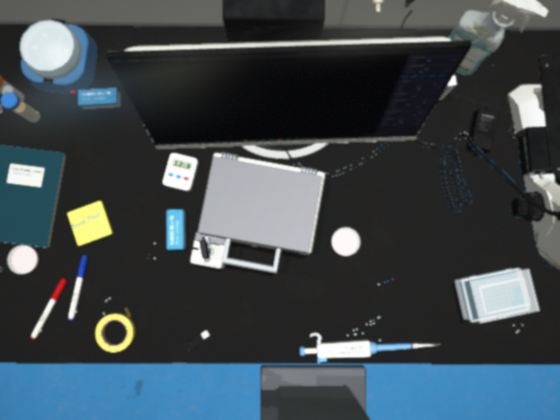

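View pics/side0.png

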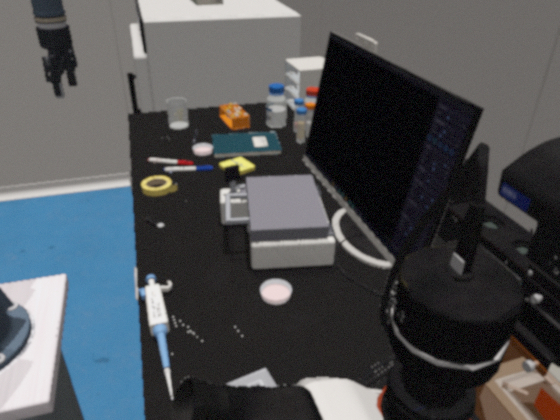

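The top view shows the grey cover with corners near (218,155), (326,172), (315,253) and (200,235), the bar from (228,265) to (278,271), and the black wing at about (205,247). The timer (180,171), slide box (175,229) and dish (346,241) stand beside the warmer, and the side view agrees with this.

```bash
cat > h.py <<'E'
import numpy as np,cv2
from station import sensors,cams
def ray(m,uv,z):
    uv=np.atleast_2d(uv).astype(float);E=np.array(m["extrinsics"]);R,t=E[:3,:3],E[:3,3]
    d=np.c_[(uv[:,0]-m["cx"])/m["fx"],(uv[:,1]-m["cy"])/m["fy"],np.ones(len(uv))]@R
    c=-R.T@t; return c+d*((z-c[2])/d[:,2])[:,None]
def proj(m,P):
    E=np.array(m["extrinsics"]);p=np.atleast_2d(P)@E[:3,:3].T+E[:3,3]
    return np.c_[m["fx"]*p[:,0]/p[:,2]+m["cx"],m["fy"]*p[:,1]/p[:,2]+m["cy"]]
E
python3 - <<'E'
from h import *
im=cv2.imread("pics/top0.png");m=cams.camera_model("top")
hsv=cv2.cvtColor(im,cv2.COLOR_BGR2HSV)
print(im[200,260],im[180,240],im[240,290],im[250,215],im[160,250])
g=cv2.cvtColor(im,cv2.COLOR_BGR2GRAY);c=int(g[200,260])
k=(abs(g.astype(int)-c)<30).astype(np.uint8)
k=cv2.morphologyEx(k,cv2.MORPH_OPEN,np.ones((7,7),np.uint8))
n,l=cv2.connectedComponents(k);k=(l==l[200,260]).astype(np.uint8)
ct=max(cv2.findContours(k,cv2.RETR_EXTERNAL,cv2.CHAIN_APPROX_NONE)[0],key=cv2.contourArea)
P=ray(m,ct[:,0,:],0.104)[:,:2]
r=cv2.minAreaRect((P*1000).astype(np.float32));print(r,cv2.boxPoints(r))
crop=cv2.resize(im[140:290,160:360],None,fx=4,fy=4,interpolation=cv2.INTER_CUBIC)
kk=im.copy();cv2.drawContours(crop,[((ct-[160,140])*4).astype(int)],-1,(0,0,255),1)
cv2.imwrite("pics/topc.png",crop)
E
```

```text
[190 184 181] [187 181 179] [195 190 189] [241 246 245] [239 244 243]
((626.8642578125, 159.86427307128906), (228.91326904296875, 165.23753356933594), 79.88883209228516) [[525.43475   61.689705]
 [688.106     32.680824]
 [728.29376  258.03885 ]
 [565.6225   287.04773 ]]
```

View pics/topc.png

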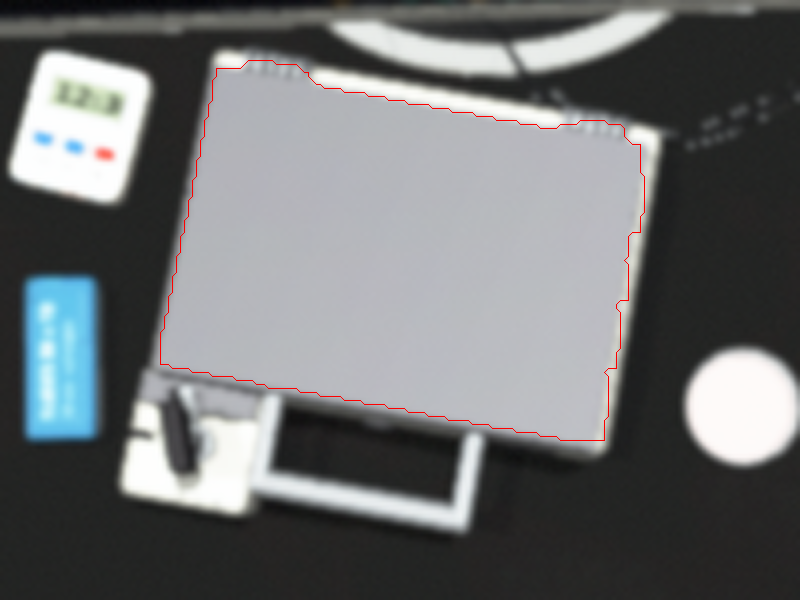

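Run:
```python
from h import *
m=cams.camera_model("top")
f=lambda c,z:(ray(m,np.array(c)/4+[160,140],z)[:,:2]*1000).round(1)
F=f([(160,365),(604,441),(215,68)],.104);print("cover corners FL FR BL",F)
d=F[0]-F[1];print("yaw front",np.arctan2(-d[0],d[1]),np.linalg.norm(d))
d=F[2]-F[0];print("yaw left",np.arctan2(d[1],d[0]),np.linalg.norm(d))
B=f([(256,482),(466,514)],.087);d=B[0]-B[1];print("bar",B,B.mean(0),np.arctan2(-d[0],d[1]),np.linalg.norm(d))
M=f([(140,433)],.076);W=f([(172,392),(188,475),(180,433)],.147);print("mark",M,"wing",W)
for yaw in(-.165,-.177):
    R=np.array([[np.cos(yaw),-np.sin(yaw)],[np.sin(yaw),np.cos(yaw)]])
    for name,p,o in(("FL",F[0],(70,113)),("FR",F[1],(70,-113)),("bar",B.mean(0),(0,0)),("mark",M[0],(0,0)),("wing",W[2],(0,0))):
        loc={"FL":(70,113),"FR":(70,-113),"bar":(115,0),"mark":(102,116),"wing":(102,90)}[name]
        # warmer x points front->back; front is -x
        loc=(-loc[0],loc[1])
        print(yaw,name,(p-R@np.array(loc)).round(1))
```

```text
cover corners FL FR BL [[566.6 283.5]
 [529.6  61. ]
 [718.7 258.9]]
yaw front -0.1647842459438798 225.55542556099155
yaw left -0.16034717782185132 154.0765069697519
bar [[508.9 236.1]
 [493.2 129.7]] [501.05 182.9 ] -0.1464992574833861 107.55208040758673
mark [[534. 297.]] wing [[550.  271.4]
 [510.4 262.9]
 [530.4 267.1]]
-0.165 FL [617.1 160.5]
-0.165 FR [617.2 161. ]
-0.165 bar [614.5 164. ]
-0.165 mark [615.6 165.8]
-0.165 wing [616.2 161.6]
-0.177 FL [615.6 159.9]
-0.177 FR [618.4 159.9]
-0.177 bar [614.3 162.7]
-0.177 mark [614.  164.9]
-0.177 wing [615.  160.5]
```

The warmer's origin is at about (0.616, 0.162) with yaw about -0.163. The latch starts at about 0.375, with the wing at (0.530, 0.267). The bar middle is at (0.5025, 0.181). I'm moving over the wing and turning the fingers across it.

{"method": "move_arm", "body": {
  "targets": [
    {"dx": 0.96, "dy": -0.9, "rz": 0.092},
    {"dx": 0.96, "dy": -0.9, "rz": 0.092},
    {"dx": 0.96, "dy": -0.9, "rz": 0.092},
    {"dx": 0.96, "dy": -0.9, "rz": 0.092},
    {"dx": 0.96, "dy": -0.9, "rz": 0.092},
    {"dx": 0.96, "dy": -0.9, "rz": 0.092},
    {"dx": 0.96, "dy": -0.9, "rz": 0.092},
    {"dx": 0.96, "dy": -0.9, "rz": 0.092},
    {"dx": 0.96, "dy": -0.9, "rz": 0.092},
    {"dx": 0.96, "dy": -0.9, "rz": 0.092}
  ],
  "claw": 100,
  "newtons": 40
}}

```text
schema error: expected keys dx, dy, dz, rx, ry, rz
```

{"method": "move_arm", "body": {
  "targets": [
    {"dx": 0.82, "dy": -0.73},
    {"dx": 0.82, "dy": -0.73},
    {"dx": 0.82, "dy": -0.73},
    {"dx": 0.82, "dy": -0.73},
    {"dx": 0.82, "dy": -0.73},
    {"dx": 0.82, "dy": -0.73},
    {},
    {},
    {},
    {}
  ]
}}

```text
schema error: expected keys dx, dy, dz, rx, ry, rz
```

Run:
```python
from h import *
from scipy.spatial.transform import Rotation as R
s=sensors.sense();y=R.from_quat(s["tool_rot"]).as_matrix();print(s["t"],s["tcp_pos"],"ytool",np.arctan2(y[1,1],y[0,1]),y[:,2],np.round(s["q"],2),s["force"])
m=cams.camera_model("wrist");im=cams.snapshot("wrist");cv2.imwrite("pics/w1.png",im[:,:,::-1])
print(proj(m,[(.530,.267,.147),(.530,.267,.107),(.534,.297,.076)]).round(0),m["fx"])
```

```text
0.1 [0.16744904 0.60147386 0.23042057] ytool 1.2990084847074743 [-8.72178053e-04 -1.79840752e-03 -9.99998003e-01] [ 1.12  0.53  1.43  0.    1.18 -0.18] [-0.5269799  -0.59751786 -0.4440602 ]
[[ 43. 659.]
 [ 65. 606.]
 [106. 569.]] 377.8842709349783
```

View pics/w1.png

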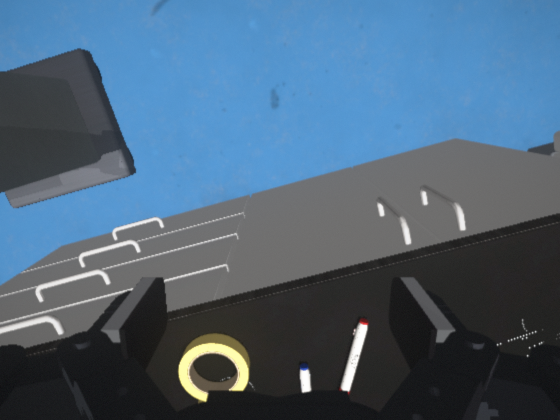

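Both moves were refused because every row needs all six keys, so the arm is still at its start. The wrist picture only shows the bench edge, with the tape at (214,370) and the pens. I'm sending the moves again with full rows.

{"method": "move_arm", "body": {
  "targets": [
    {"dx": 0.96, "dy": -0.9, "dz": 0, "rx": 0, "ry": 0, "rz": 0.092},
    {"dx": 0.96, "dy": -0.9, "dz": 0, "rx": 0, "ry": 0, "rz": 0.092},
    {"dx": 0.96, "dy": -0.9, "dz": 0, "rx": 0, "ry": 0, "rz": 0.092},
    {"dx": 0.96, "dy": -0.9, "dz": 0, "rx": 0, "ry": 0, "rz": 0.092},
    {"dx": 0.96, "dy": -0.9, "dz": 0, "rx": 0, "ry": 0, "rz": 0.092},
    {"dx": 0.96, "dy": -0.9, "dz": 0, "rx": 0, "ry": 0, "rz": 0.092},
    {"dx": 0.96, "dy": -0.9, "dz": 0, "rx": 0, "ry": 0, "rz": 0.092},
    {"dx": 0.96, "dy": -0.9, "dz": 0, "rx": 0, "ry": 0, "rz": 0.092},
    {"dx": 0.96, "dy": -0.9, "dz": 0, "rx": 0, "ry": 0, "rz": 0.092},
    {"dx": 0.96, "dy": -0.9, "dz": 0, "rx": 0, "ry": 0, "rz": 0.092}
  ],
  "claw": 100,
  "newtons": 40
}}

```text
t: 1.4
tcp_pos: [0.4083, 0.3761, 0.231]
tool_rot: [-0.106, 0.994, -0.0, -0.0]
force: [0.2, 0.1, -0.5]
finger_gap: 1.004
gripper_force: 0.0
```

{"method": "move_arm", "body": {
  "targets": [
    {"dx": 0.82, "dy": -0.73, "dz": 0, "rx": 0, "ry": 0, "rz": 0},
    {"dx": 0.82, "dy": -0.73, "dz": 0, "rx": 0, "ry": 0, "rz": 0},
    {"dx": 0.82, "dy": -0.73, "dz": 0, "rx": 0, "ry": 0, "rz": 0},
    {"dx": 0.82, "dy": -0.73, "dz": 0, "rx": 0, "ry": 0, "rz": 0},
    {"dx": 0.82, "dy": -0.73, "dz": 0, "rx": 0, "ry": 0, "rz": 0},
    {"dx": 0.82, "dy": -0.73, "dz": 0, "rx": 0, "ry": 0, "rz": 0},
    {"dx": 0, "dy": 0, "dz": 0, "rx": 0, "ry": 0, "rz": 0},
    {"dx": 0, "dy": 0, "dz": 0, "rx": 0, "ry": 0, "rz": 0},
    {"dx": 0, "dy": 0, "dz": 0, "rx": 0, "ry": 0, "rz": 0},
    {"dx": 0, "dy": 0, "dz": 0, "rx": 0, "ry": 0, "rz": 0}
  ]
}}

```text
t: 2.65
tcp_pos: [0.53, 0.2682, 0.2314]
tool_rot: [-0.105, 0.994, 0.0, -0.0]
force: [-0.1, -0.6, 0.8]
finger_gap: 1.001
gripper_force: 0.0
```

```bash
cat >> h.py <<'E'
from scipy.spatial.transform import Rotation as Ro
def st():
    s=sensors.sense();y=Ro.from_quat(s["tool_rot"]).as_matrix()
    print("t",round(s["t"],2),"tcp",np.round(s["tcp_pos"],4),"ytool",round(np.arctan2(y[1,1],y[0,1]),3),"z",y[:,2].round(3),"q",np.round(s["q"],2),"F",np.round(s["force"],1),"M",np.round(s["ft_torque"],2),"gap",round(s["finger_gap"],3),"grip",round(s["gripper_force"],1))
E
python3 - <<'E'
from h import *
st()
m=cams.camera_model("wrist");im=cams.snapshot("wrist");cv2.imwrite("pics/w2.png",im[:,:,::-1])
print(proj(m,[(.530,.267,.147),(.530,.267,.107),(.534,.297,.076)]).round(0),m["fx"])
E
```

```text
t 2.65 tcp [0.53   0.2682 0.2314] ytool 1.782 z [-0.  0. -1.] q [ 0.28  0.49  1.51  0.    1.14 -1.5 ] F [-0.1 -0.6  0.8] M [ 0.01 -0.04  0.03] gap 1.001 grip 0.0
[[276. 220.]
 [277. 204.]
 [311. 206.]] 377.8842709349783
```

View pics/w2.png

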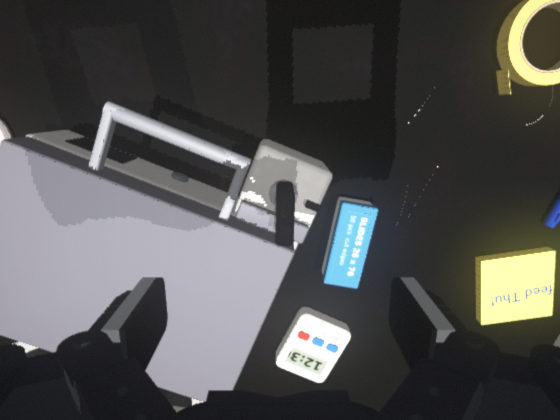

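The wing shows at about (285,213) from u 277 to 293, and the mark at (313,206), which matches its prediction. The wing sits about 9 px right of its prediction, so I'm checking it more closely.

Run:
```python
from h import *
a=cv2.imread("pics/w2.png")[160:270,220:350];b=cv2.imread("pics/top0.png")[222:282,180:240]
a=cv2.resize(a,None,fx=4,fy=4,interpolation=cv2.INTER_CUBIC);b=cv2.resize(b,None,fx=4.4,fy=4.4,interpolation=cv2.INTER_CUBIC)
c=np.zeros((440,520+264,3),np.uint8);c[:,:520]=a;c[:264,520:]=b
c=cv2.convertScaleAbs(c,alpha=1.0);c=(255*(c/255.)**.6).astype(np.uint8)
cv2.imwrite("pics/z.png",c)
m=cams.camera_model("wrist");print(np.linalg.inv(np.array(m["extrinsics"])).round(3))
m=cams.camera_model("top");print(np.linalg.inv(np.array(m["extrinsics"])).round(3))
```

```text
[[-0.209  0.939  0.274  0.462]
 [ 0.978  0.201  0.058  0.253]
 [-0.     0.28  -0.96   0.375]
 [ 0.     0.     0.     1.   ]]
[[ 0.004 -0.993  0.119  0.479]
 [-1.    -0.005 -0.013  0.138]
 [ 0.014 -0.119 -0.993  1.125]
 [ 0.     0.     0.     1.   ]]
```

View pics/z.png

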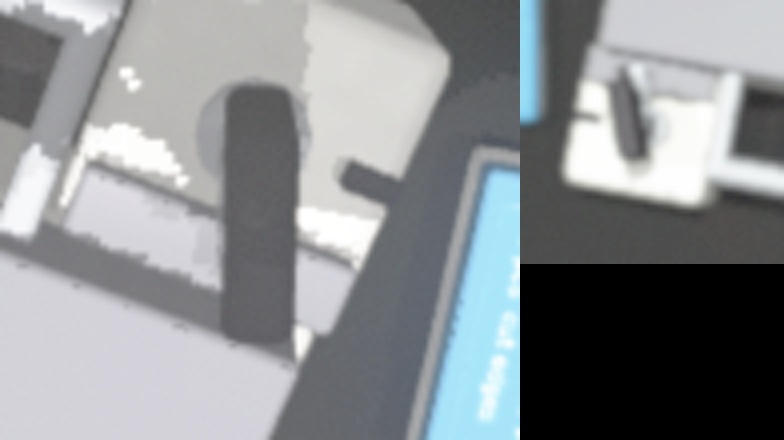

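Run:
```python
from h import *
m=cams.camera_model("wrist")
f=lambda x,y,z:(ray(m,(220+x/4,160+y/4),z)*1000).round(1)
print("wing near/far top ends",f(260,90,.147),f(257,335,.147),f(260,212,.147),"disc",f(253,133,.076),f(253,133,.09),"mark",f(370,183,.078),"tcp ",proj(m,sensors.sense()["tcp_pos"]))
print(f(225,335,.147),f(225,100,.147),f(297,335,.147),f(294,100,.147))
```

```text
wing near/far top ends [[505.7 267.1 147. ]] [[544.9 275.2 147. ]] [[524.7 271.3 147. ]] disc [[528.3 272.   76. ]] [[525.2 271.1  90. ]] mark [[533.1 297.4  78. ]] tcp  [[278.4648075  279.49692093]]
[[546.  270.2 147. ]] [[508.3 262.2 147. ]] [[543.6 281.5 147. ]] [[506.1 272.6 147. ]]
```

The wing axis is refined to (0.529, 0.271), with its direction matching the tool. I'm going down.

{"method": "move_arm", "body": {
  "targets": [
    {"dx": -0.02, "dy": 0.06, "dz": -0.8, "rx": 0, "ry": 0, "rz": 0},
    {"dx": -0.02, "dy": 0.06, "dz": -0.8, "rx": 0, "ry": 0, "rz": 0},
    {"dx": 0, "dy": 0, "dz": -0.8, "rx": 0, "ry": 0, "rz": 0},
    {"dx": 0, "dy": 0, "dz": -0.8, "rx": 0, "ry": 0, "rz": 0},
    {"dx": 0, "dy": 0, "dz": -0.8, "rx": 0, "ry": 0, "rz": 0},
    {"dx": 0, "dy": 0, "dz": -0.4, "rx": 0, "ry": 0, "rz": 0},
    {"dx": 0, "dy": 0, "dz": -0.3, "rx": 0, "ry": 0, "rz": 0},
    {"dx": 0, "dy": 0, "dz": 0, "rx": 0, "ry": 0, "rz": 0},
    {"dx": 0, "dy": 0, "dz": 0, "rx": 0, "ry": 0, "rz": 0},
    {"dx": 0, "dy": 0, "dz": 0, "rx": 0, "ry": 0, "rz": 0}
  ]
}}

```text
t: 3.95
tcp_pos: [0.5302, 0.2707, 0.1145]
tool_rot: [-0.105, 0.994, 0.0, 0.001]
force: [0.5, 0.1, -0.8]
finger_gap: 0.998
gripper_force: 0.0
```

{"method": "move_arm", "body": {
  "targets": [
    {"dx": 0, "dy": 0, "dz": 0, "rx": 0, "ry": 0, "rz": 0},
    {"dx": 0, "dy": 0, "dz": 0, "rx": 0, "ry": 0, "rz": 0},
    {"dx": 0, "dy": 0, "dz": 0, "rx": 0, "ry": 0, "rz": 0},
    {"dx": 0, "dy": 0, "dz": 0, "rx": 0, "ry": 0, "rz": 0},
    {"dx": 0, "dy": 0, "dz": 0, "rx": 0, "ry": 0, "rz": 0},
    {"dx": 0, "dy": 0, "dz": 0, "rx": 0, "ry": 0, "rz": 0},
    {"dx": 0, "dy": 0, "dz": 0, "rx": 0, "ry": 0, "rz": 0},
    {"dx": 0, "dy": 0, "dz": 0, "rx": 0, "ry": 0, "rz": 0},
    {"dx": 0, "dy": 0, "dz": 0, "rx": 0, "ry": 0, "rz": 0},
    {"dx": 0, "dy": 0, "dz": 0, "rx": 0, "ry": 0, "rz": 0}
  ],
  "claw": 0,
  "newtons": 40
}}

```text
t: 5.2
tcp_pos: [0.5293, 0.2722, 0.114]
tool_rot: [-0.104, 0.995, 0.001, 0.0]
force: [-2.0, 5.7, 0.6]
finger_gap: 0.138
gripper_force: 42.1
```

```bash
python3 -c "
from h import *
st()"
```

```text
t 5.2 tcp [0.5293 0.2722 0.114 ] ytool 1.78 z [-0.     0.003 -1.   ] q [ 0.29  0.64  1.61  0.    0.89 -1.5 ] F [-2.   5.7  0.6] M [ 0.64  0.18 -0.03] gap 0.138 grip 42.1
```

{"method": "move_arm", "body": {
  "targets": [
    {"dx": 0, "dy": 0.06, "dz": 0, "rx": 0, "ry": 0, "rz": 0.1},
    {"dx": 0, "dy": 0, "dz": 0, "rx": 0, "ry": 0, "rz": 0.2},
    {"dx": 0, "dy": 0, "dz": 0, "rx": 0, "ry": 0, "rz": 0.2},
    {"dx": 0, "dy": 0, "dz": 0, "rx": 0, "ry": 0, "rz": 0.2},
    {"dx": 0, "dy": 0, "dz": 0, "rx": 0, "ry": 0, "rz": 0.2},
    {"dx": 0, "dy": 0, "dz": 0, "rx": 0, "ry": 0, "rz": 0.2},
    {"dx": 0, "dy": 0, "dz": 0, "rx": 0, "ry": 0, "rz": 0.2},
    {"dx": 0, "dy": 0, "dz": 0, "rx": 0, "ry": 0, "rz": 0.2},
    {"dx": 0, "dy": 0, "dz": 0, "rx": 0, "ry": 0, "rz": 0.2},
    {"dx": 0, "dy": 0, "dz": 0, "rx": 0, "ry": 0, "rz": 0.2}
  ]
}}

```text
t: 6.45
tcp_pos: [0.5286, 0.2733, 0.114]
tool_rot: [-0.568, 0.823, 0.001, -0.0]
force: [-3.6, 4.1, 2.0]
finger_gap: 0.136
gripper_force: 42.2
```

{"method": "move_arm", "body": {
  "targets": [
    {"dx": 0, "dy": 0, "dz": 0, "rx": 0, "ry": 0, "rz": 0.2},
    {"dx": 0, "dy": 0, "dz": 0, "rx": 0, "ry": 0, "rz": 0.19},
    {"dx": 0, "dy": 0, "dz": 0, "rx": 0, "ry": 0, "rz": 0},
    {"dx": 0, "dy": 0, "dz": 0, "rx": 0, "ry": 0, "rz": 0},
    {"dx": 0, "dy": 0, "dz": 0, "rx": 0, "ry": 0, "rz": 0},
    {"dx": 0, "dy": 0, "dz": 0, "rx": 0, "ry": 0, "rz": 0},
    {"dx": 0, "dy": 0, "dz": 0, "rx": 0, "ry": 0, "rz": 0},
    {"dx": 0, "dy": 0, "dz": 0, "rx": 0, "ry": 0, "rz": 0},
    {"dx": 0, "dy": 0, "dz": 0, "rx": 0, "ry": 0, "rz": 0},
    {"dx": 0, "dy": 0, "dz": 0, "rx": 0, "ry": 0, "rz": 0}
  ]
}}

```text
t: 7.7
tcp_pos: [0.5284, 0.2734, 0.114]
tool_rot: [-0.648, 0.762, 0.001, -0.0]
force: [-3.3, 4.7, 2.8]
finger_gap: 0.137
gripper_force: 42.3
```

```bash
python3 -c "
from h import *
st()"
```

```text
t 7.7 tcp [0.5284 0.2734 0.114 ] ytool 2.98 z [-0.002  0.002 -1.   ] q [ 0.29  0.64  1.61  0.    0.89 -2.69] F [-3.3  4.7  2.8] M [0.63 0.31 0.06] gap 0.137 grip 42.3
```

{"method": "move_arm", "body": {
  "targets": [
    {"dx": 0, "dy": 0, "dz": 0, "rx": 0, "ry": 0, "rz": 0},
    {"dx": 0, "dy": 0, "dz": 0, "rx": 0, "ry": 0, "rz": 0},
    {"dx": 0, "dy": 0, "dz": 0, "rx": 0, "ry": 0, "rz": 0},
    {"dx": 0, "dy": 0, "dz": 0, "rx": 0, "ry": 0, "rz": 0},
    {"dx": 0, "dy": 0, "dz": 0.3, "rx": 0, "ry": 0, "rz": 0},
    {"dx": 0, "dy": 0, "dz": 0.7, "rx": 0, "ry": 0, "rz": 0},
    {"dx": 0, "dy": 0, "dz": 0.8, "rx": 0, "ry": 0, "rz": 0},
    {"dx": 0, "dy": 0, "dz": 0.8, "rx": 0, "ry": 0, "rz": 0},
    {"dx": 0, "dy": 0, "dz": 0.8, "rx": 0, "ry": 0, "rz": 0},
    {"dx": 0, "dy": 0, "dz": 0.6, "rx": 0, "ry": 0, "rz": 0}
  ],
  "claw": 42
}}

```text
t: 8.95
tcp_pos: [0.5303, 0.2722, 0.2161]
tool_rot: [-0.648, 0.762, -0.001, 0.001]
force: [0.7, -0.3, 0.5]
finger_gap: 0.414
gripper_force: 0.0
```

{"method": "move_arm", "body": {
  "targets": [
    {"dx": -0.11, "dy": -0.35, "dz": 0, "rx": 0, "ry": 0, "rz": -0.35},
    {"dx": -0.11, "dy": -0.35, "dz": 0, "rx": 0, "ry": 0, "rz": -0.35},
    {"dx": -0.11, "dy": -0.35, "dz": 0, "rx": 0, "ry": 0, "rz": -0.35},
    {"dx": -0.11, "dy": -0.35, "dz": 0, "rx": 0, "ry": 0, "rz": -0.35},
    {"dx": -0.11, "dy": -0.35, "dz": 0, "rx": 0, "ry": 0, "rz": -0.35},
    {"dx": -0.11, "dy": -0.35, "dz": 0, "rx": 0, "ry": 0, "rz": -0.35},
    {"dx": -0.11, "dy": -0.35, "dz": 0, "rx": 0, "ry": 0, "rz": -0.35},
    {"dx": -0.11, "dy": -0.35, "dz": 0, "rx": 0, "ry": 0, "rz": -0.35},
    {"dx": -0.11, "dy": -0.35, "dz": 0, "rx": 0, "ry": 0, "rz": -0.35},
    {"dx": -0.11, "dy": -0.35, "dz": 0, "rx": 0, "ry": 0, "rz": -0.35}
  ]
}}

```text
t: 10.2
tcp_pos: [0.5022, 0.1843, 0.2145]
tool_rot: [0.213, 0.977, 0.0, 0.0]
force: [0.1, -0.6, 0.2]
finger_gap: 0.417
gripper_force: 0.0
```

{"method": "move_arm", "body": {
  "targets": [
    {"dx": 0, "dy": 0, "dz": 0, "rx": 0, "ry": 0, "rz": -0.35},
    {"dx": 0, "dy": 0, "dz": 0, "rx": 0, "ry": 0, "rz": -0.35},
    {"dx": 0, "dy": 0, "dz": 0, "rx": 0, "ry": 0, "rz": -0.35},
    {"dx": 0, "dy": 0, "dz": 0, "rx": 0, "ry": 0, "rz": -0.35},
    {"dx": 0, "dy": 0, "dz": 0, "rx": 0, "ry": 0, "rz": -0.35},
    {"dx": 0, "dy": 0, "dz": 0, "rx": 0, "ry": 0, "rz": -0.35},
    {"dx": 0, "dy": 0, "dz": 0, "rx": 0, "ry": 0, "rz": -0.35},
    {"dx": 0, "dy": 0, "dz": 0, "rx": 0, "ry": 0, "rz": -0.05},
    {"dx": 0, "dy": 0, "dz": 0, "rx": 0, "ry": 0, "rz": 0},
    {"dx": 0, "dy": 0, "dz": 0, "rx": 0, "ry": 0, "rz": 0}
  ]
}}

```text
t: 11.45
tcp_pos: [0.5023, 0.1845, 0.214]
tool_rot: [0.761, 0.648, 0.0, 0.0]
force: [-0.2, 0.5, -0.3]
finger_gap: 0.42
gripper_force: 0.0
```

Run:
```python
from h import *
st()
m=cams.camera_model("wrist");im=cams.snapshot("wrist")[:,:,::-1];t=cams.snapshot("top")[:,:,::-1]
print(proj(m,[(.501,.185,.087),(.501,.185,.093),(.528,.273,.147)]).round(0),m["fx"])
cv2.imwrite("pics/w3r.png",im);cv2.imwrite("pics/t3r.png",t)
c=np.zeros((420,560+240,3),np.uint8);c[:,:560]=im;c[:240,560:]=cv2.resize(t[222:282,180:240],None,fx=4,fy=4,interpolation=cv2.INTER_CUBIC)
cv2.imwrite("pics/c3.png",c)
```

```text
t 11.45 tcp [0.5023 0.1845 0.214 ] ytool -0.16 z [ 0.  0. -1.] q [0.14 0.43 1.68 0.   1.03 0.3 ] F [-0.2  0.5 -0.3] M [ 0.03  0.01 -0.04] gap 0.42 grip 0.0
[[274. 204.]
 [274. 206.]
 [297.  64.]] 377.8842709349783
```

View pics/c3.png

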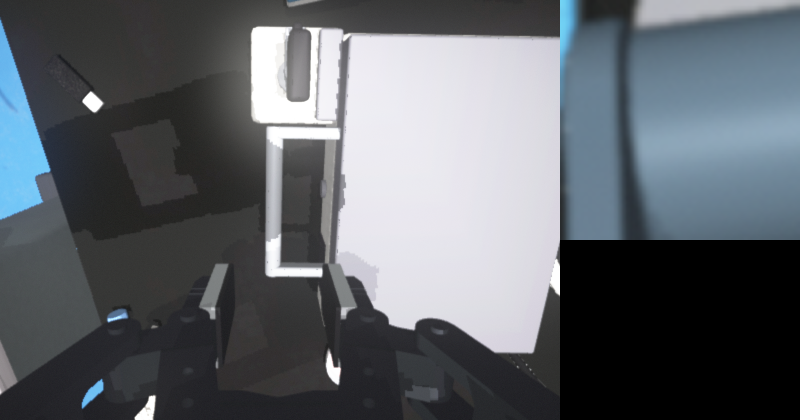

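In the wrist view the bar lies upright at u≈274 (middle about (274,202)), as predicted. The wing at (299,65) now runs parallel to the bar and cover edge, with its tongue toward the mark. The gripper hides the latch in the top view. I'm going down onto the bar.

{"method": "move_arm", "body": {
  "targets": [
    {"dx": -0.05, "dy": 0, "dz": -0.8, "rx": 0, "ry": 0, "rz": 0},
    {"dx": 0, "dy": 0, "dz": -0.8, "rx": 0, "ry": 0, "rz": 0},
    {"dx": 0, "dy": 0, "dz": -0.8, "rx": 0, "ry": 0, "rz": 0},
    {"dx": 0, "dy": 0, "dz": -0.8, "rx": 0, "ry": 0, "rz": 0},
    {"dx": 0, "dy": 0, "dz": -0.8, "rx": 0, "ry": 0, "rz": 0},
    {"dx": 0, "dy": 0, "dz": -0.8, "rx": 0, "ry": 0, "rz": 0},
    {"dx": 0, "dy": 0, "dz": -0.6, "rx": 0, "ry": 0, "rz": 0},
    {"dx": 0, "dy": 0, "dz": -0.4, "rx": 0, "ry": 0, "rz": 0},
    {"dx": 0, "dy": 0, "dz": 0, "rx": 0, "ry": 0, "rz": 0},
    {"dx": 0, "dy": 0, "dz": 0, "rx": 0, "ry": 0, "rz": 0}
  ]
}}

```text
t: 12.8
tcp_pos: [0.5014, 0.1846, 0.0693]
tool_rot: [0.762, 0.648, 0.0, 0.0]
force: [-0.0, 1.0, 0.7]
finger_gap: 0.42
gripper_force: 0.0
```

{"method": "move_arm", "body": {
  "targets": [
    {"dx": 0, "dy": 0, "dz": 0, "rx": 0, "ry": 0, "rz": 0},
    {"dx": 0, "dy": 0, "dz": 0, "rx": 0, "ry": 0, "rz": 0},
    {"dx": 0, "dy": 0, "dz": 0, "rx": 0, "ry": 0, "rz": 0},
    {"dx": 0, "dy": 0, "dz": 0, "rx": 0, "ry": 0, "rz": 0},
    {"dx": 0, "dy": 0, "dz": 0, "rx": 0, "ry": 0, "rz": 0},
    {"dx": 0, "dy": 0, "dz": 0, "rx": 0, "ry": 0, "rz": 0},
    {"dx": 0, "dy": 0, "dz": 0, "rx": 0, "ry": 0, "rz": 0},
    {"dx": 0, "dy": 0, "dz": 0, "rx": 0, "ry": 0, "rz": 0},
    {"dx": 0, "dy": 0, "dz": 0, "rx": 0, "ry": 0, "rz": 0},
    {"dx": 0, "dy": 0, "dz": 0, "rx": 0, "ry": 0, "rz": 0}
  ],
  "claw": 0,
  "newtons": 40
}}

```text
t: 14.05
tcp_pos: [0.4991, 0.1849, 0.069]
tool_rot: [0.762, 0.647, -0.001, -0.001]
force: [-4.9, 2.8, 4.2]
finger_gap: 0.125
gripper_force: 39.1
```

Run:
```python
from h import *
st()
s=sensors.sense();p=np.array(s["tcp_pos"]);yaw=-.162
# bar arc relative to shut pose, world shifts
f=np.array([np.cos(yaw),np.sin(yaw)])
for th in np.r_[0:1.2:.1,.85,.88,.9,.95,1.15]:
    a=th+np.arctan2(15,205);r=np.hypot(205,15)
    d=205-r*np.cos(a);dz=r*np.sin(a)-15
    print(round(th,2),(d*f).round(1),round(dz,1),"units",(d*f/25).round(2),round(dz/25,2))
```

```text
t 14.05 tcp [0.4991 0.1849 0.069 ] ytool -0.163 z [-0.003  0.    -1.   ] q [0.14 0.66 1.79 0.   0.7  0.31] F [-4.9  2.8  4.2] M [ 0.38  0.71 -0.2 ] gap 0.125 grip 39.1
0.0 [ 0. -0.] 0.0 units [ 0. -0.] 0.0
0.1 [ 2.5 -0.4] 20.4 units [ 0.1  -0.02] 0.82
0.2 [ 7.  -1.1] 40.4 units [ 0.28 -0.05] 1.62
0.3 [13.4 -2.2] 59.9 units [ 0.54 -0.09] 2.4
0.4 [21.7 -3.6] 78.6 units [ 0.87 -0.14] 3.15
0.5 [31.9 -5.2] 96.4 units [ 1.27 -0.21] 3.86
0.6 [43.7 -7.1] 113.1 units [ 1.75 -0.29] 4.53
0.7 [57.1 -9.3] 128.5 units [ 2.28 -0.37] 5.14
0.8 [ 72.  -11.8] 142.5 units [ 2.88 -0.47] 5.7
0.9 [ 88.2 -14.4] 154.9 units [ 3.53 -0.58] 6.2
1.0 [105.5 -17.2] 165.6 units [ 4.22 -0.69] 6.62
1.1 [123.7 -20.2] 174.5 units [ 4.95 -0.81] 6.98
0.85 [ 79.9 -13.1] 148.9 units [ 3.2  -0.52] 5.96
0.88 [ 84.8 -13.9] 152.6 units [ 3.39 -0.55] 6.1
0.9 [ 88.2 -14.4] 154.9 units [ 3.53 -0.58] 6.2
0.95 [ 96.7 -15.8] 160.5 units [ 3.87 -0.63] 6.42
1.15 [133.2 -21.8] 178.2 units [ 5.33 -0.87] 7.13
```

{"method": "move_arm", "body": {
  "targets": [
    {"dx": -0.05, "dy": 0, "dz": 0.41, "rx": 0, "ry": 0, "rz": 0},
    {"dx": 0.06, "dy": -0.02, "dz": 0.41, "rx": 0, "ry": 0, "rz": 0},
    {"dx": 0.08, "dy": -0.01, "dz": 0.4, "rx": 0, "ry": 0, "rz": 0},
    {"dx": 0.1, "dy": -0.02, "dz": 0.4, "rx": 0, "ry": 0, "rz": 0},
    {"dx": 0.12, "dy": -0.02, "dz": 0.39, "rx": 0, "ry": 0, "rz": 0},
    {"dx": 0.14, "dy": -0.02, "dz": 0.39, "rx": 0, "ry": 0, "rz": 0},
    {"dx": 0.16, "dy": -0.02, "dz": 0.38, "rx": 0, "ry": 0, "rz": 0},
    {"dx": 0.17, "dy": -0.03, "dz": 0.37, "rx": 0, "ry": 0, "rz": 0},
    {"dx": 0.19, "dy": -0.03, "dz": 0.36, "rx": 0, "ry": 0, "rz": 0},
    {"dx": 0.21, "dy": -0.04, "dz": 0.35, "rx": 0, "ry": 0, "rz": 0}
  ]
}}

```text
t: 15.3
tcp_pos: [0.529, 0.1795, 0.1659]
tool_rot: [0.762, 0.648, -0.001, -0.001]
force: [-3.9, 4.3, -0.7]
finger_gap: 0.12
gripper_force: 39.0
```

```bash
python3 -c "
from h import *
st()
im=cams.snapshot('side')[:,:,::-1];cv2.imwrite('pics/s4.png',cv2.resize(im[100:310,180:460],None,fx=2.5,fy=2.5))"
```

```text
t 15.3 tcp [0.529  0.1795 0.1659] ytool -0.162 z [-0.004  0.001 -1.   ] q [0.13 0.53 1.66 0.   0.96 0.29] F [-3.9  4.3 -0.7] M [ 0.76  0.83 -0.12] gap 0.12 grip 39.0
```

View pics/s4.png

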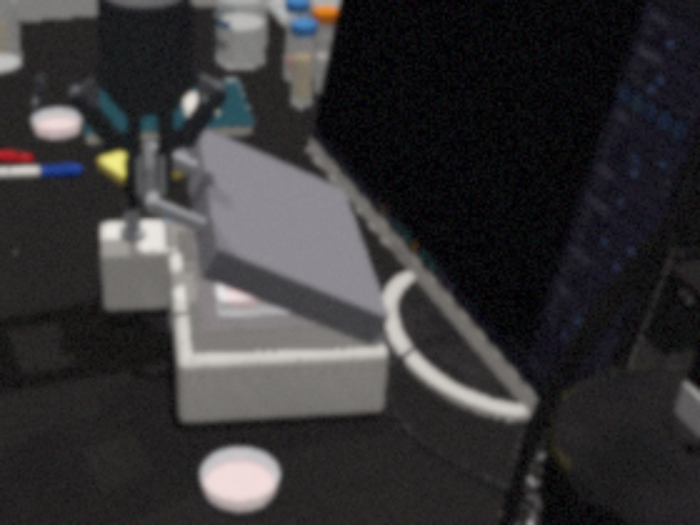

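The side view shows the cover raised by about 0.5 rad, with the bar between the fingers at about (155,200), the latch clear, and the dish untouched. I'm continuing past the balance point.

{"method": "move_arm", "body": {
  "targets": [
    {"dx": 0.19, "dy": -0.03, "dz": 0.27, "rx": 0, "ry": 0, "rz": 0},
    {"dx": 0.19, "dy": -0.03, "dz": 0.27, "rx": 0, "ry": 0, "rz": 0},
    {"dx": 0.2, "dy": -0.03, "dz": 0.26, "rx": 0, "ry": 0, "rz": 0},
    {"dx": 0.21, "dy": -0.04, "dz": 0.25, "rx": 0, "ry": 0, "rz": 0},
    {"dx": 0.22, "dy": -0.04, "dz": 0.24, "rx": 0, "ry": 0, "rz": 0},
    {"dx": 0.23, "dy": -0.04, "dz": 0.23, "rx": 0, "ry": 0, "rz": 0},
    {"dx": 0.24, "dy": -0.04, "dz": 0.23, "rx": 0, "ry": 0, "rz": 0},
    {"dx": 0.25, "dy": -0.04, "dz": 0.21, "rx": 0, "ry": 0, "rz": 0},
    {"dx": 0.26, "dy": -0.04, "dz": 0.2, "rx": 0, "ry": 0, "rz": 0},
    {"dx": 0.26, "dy": -0.04, "dz": 0.19, "rx": 0, "ry": 0, "rz": 0}
  ]
}}

```text
t: 16.6
tcp_pos: [0.5835, 0.1698, 0.2264]
tool_rot: [0.762, 0.648, -0.003, -0.002]
force: [-10.1, 1.5, 10.6]
finger_gap: 0.124
gripper_force: 40.2
```

{"method": "move_arm", "body": {
  "targets": [
    {"dx": 0.17, "dy": -0.03, "dz": 0.12, "rx": 0, "ry": 0, "rz": 0},
    {"dx": 0.17, "dy": -0.03, "dz": 0.11, "rx": 0, "ry": 0, "rz": 0},
    {"dx": 0.18, "dy": -0.03, "dz": 0.11, "rx": 0, "ry": 0, "rz": 0},
    {"dx": 0.18, "dy": -0.03, "dz": 0.1, "rx": 0, "ry": 0, "rz": 0},
    {"dx": 0.18, "dy": -0.03, "dz": 0.1, "rx": 0, "ry": 0, "rz": 0},
    {"dx": 0.18, "dy": -0.03, "dz": 0.09, "rx": 0, "ry": 0, "rz": 0},
    {"dx": 0.18, "dy": -0.03, "dz": 0.09, "rx": 0, "ry": 0, "rz": 0},
    {"dx": 0.18, "dy": -0.03, "dz": 0.08, "rx": 0, "ry": 0, "rz": 0},
    {"dx": 0.19, "dy": -0.03, "dz": 0.07, "rx": 0, "ry": 0, "rz": 0},
    {"dx": 0.19, "dy": -0.03, "dz": 0.07, "rx": 0, "ry": 0, "rz": 0}
  ]
}}

```text
t: 17.85
tcp_pos: [0.6324, 0.1611, 0.2507]
tool_rot: [0.762, 0.648, 0.0, 0.002]
force: [-2.5, -0.7, 6.7]
finger_gap: 0.122
gripper_force: 41.5
```

```bash
python3 -c "
from h import *
st()
im=cams.snapshot('side')[:,:,::-1];w=cams.snapshot('wrist')[:,:,::-1]
c=np.zeros((550,800,3),np.uint8);c[:450,:400]=cv2.resize(im[100:325,220:420],None,fx=2,fy=2);c[:300,400:]=cv2.resize(w,(400,300))
cv2.imwrite('pics/s5.png',c);cv2.imwrite('pics/s5r.png',im)"
```

```text
t 17.85 tcp [0.6324 0.1611 0.2507] ytool -0.162 z [ 0.003 -0.002 -1.   ] q [ 0.08  0.55  1.34 -0.    1.25  0.24] F [-2.5 -0.7  6.7] M [-0.04  0.75 -0.2 ] gap 0.122 grip 41.5
```

View pics/s5.png

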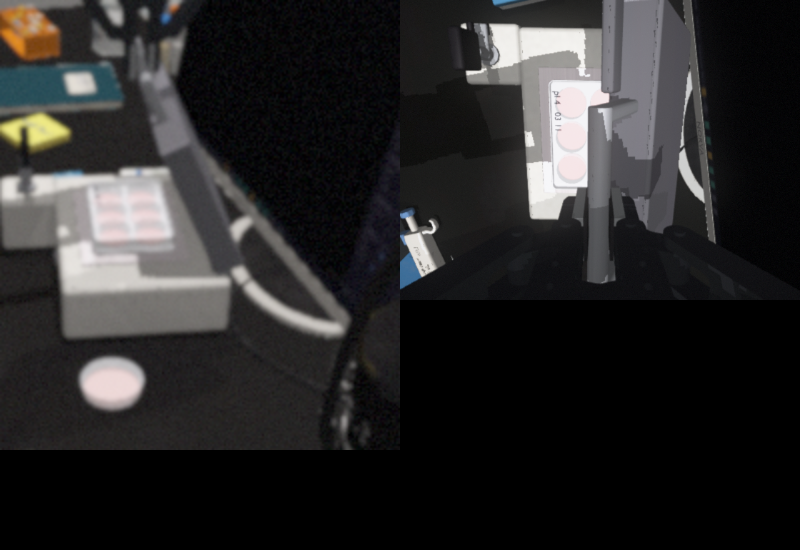

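The side and wrist views show the cover steep, at about 1.15 rad by the arm's measure, held by the bar. The tray is uncovered and the latch wing at (25,160) is clear. I'm bringing it back to about 0.88 rad, 4° below balance.

{"method": "move_arm", "body": {
  "targets": [
    {"dx": -0.2, "dy": 0.03, "dz": -0.03, "rx": 0, "ry": 0, "rz": 0},
    {"dx": -0.2, "dy": 0.03, "dz": -0.05, "rx": 0, "ry": 0, "rz": 0},
    {"dx": -0.2, "dy": 0.03, "dz": -0.07, "rx": 0, "ry": 0, "rz": 0},
    {"dx": -0.2, "dy": 0.03, "dz": -0.08, "rx": 0, "ry": 0, "rz": 0},
    {"dx": -0.2, "dy": 0.03, "dz": -0.1, "rx": 0, "ry": 0, "rz": 0},
    {"dx": -0.2, "dy": 0.03, "dz": -0.1, "rx": 0, "ry": 0, "rz": 0},
    {"dx": -0.19, "dy": 0.03, "dz": -0.11, "rx": 0, "ry": 0, "rz": 0},
    {"dx": -0.19, "dy": 0.03, "dz": -0.12, "rx": 0, "ry": 0, "rz": 0},
    {"dx": -0.18, "dy": 0.03, "dz": -0.12, "rx": 0, "ry": 0, "rz": 0},
    {"dx": -0.18, "dy": 0.03, "dz": -0.13, "rx": 0, "ry": 0, "rz": 0}
  ]
}}

```text
t: 19.2
tcp_pos: [0.5828, 0.1701, 0.2246]
tool_rot: [0.762, 0.648, -0.0, -0.0]
force: [-0.3, -3.9, 0.9]
finger_gap: 0.126
gripper_force: 40.5
```

{"method": "move_arm", "body": {
  "targets": [
    {"dx": 0, "dy": 0, "dz": 0, "rx": 0, "ry": 0, "rz": 0},
    {"dx": 0, "dy": 0, "dz": 0, "rx": 0, "ry": 0, "rz": 0},
    {"dx": 0, "dy": 0, "dz": 0, "rx": 0, "ry": 0, "rz": 0},
    {"dx": 0, "dy": 0, "dz": 0, "rx": 0, "ry": 0, "rz": 0},
    {"dx": 0, "dy": 0, "dz": 0, "rx": 0, "ry": 0, "rz": 0},
    {"dx": 0, "dy": 0, "dz": 0, "rx": 0, "ry": 0, "rz": 0},
    {"dx": 0, "dy": 0, "dz": 0, "rx": 0, "ry": 0, "rz": 0},
    {"dx": 0, "dy": 0, "dz": 0, "rx": 0, "ry": 0, "rz": 0},
    {"dx": 0, "dy": 0, "dz": 0, "rx": 0, "ry": 0, "rz": 0},
    {"dx": 0, "dy": 0, "dz": 0, "rx": 0, "ry": 0, "rz": 0}
  ]
}}

```text
t: 20.45
tcp_pos: [0.583, 0.1701, 0.225]
tool_rot: [0.762, 0.648, -0.0, -0.0]
force: [-3.4, -1.8, 4.7]
finger_gap: 0.123
gripper_force: 40.7
```

Run:
```python
from h import *
st()
p=np.array(sensors.sense()["tcp_pos"]);yaw=-.162;f=np.array([np.cos(yaw),np.sin(yaw)])
d=(p[:2]-[.4985,.185])@f
for o in(0,.0035,.005):
    print("theta",np.arctan2(.015+p[2]-.069-o,.205-d)-.073,"r",np.hypot(.015+p[2]-.069-o,.205-d))
im=cams.snapshot('side')[:,:,::-1];w=cams.snapshot('wrist')[:,:,::-1]
# predicted side-view outline of the cover's right side for angles
m=cams.camera_model('side');O=np.array([.6145,.1665,0]);R=np.array([[np.cos(yaw),-np.sin(yaw),0],[np.sin(yaw),np.cos(yaw),0],[0,0,1]])
big=cv2.resize(im[100:290,220:400],None,fx=3,fy=3,interpolation=cv2.INTER_CUBIC)
for th,c in((.8,(0,0,255)),(.88,(0,255,0)),(.96,(255,0,0))):
    L=[(0,32),(160,32)]   # top right edge of hood from hinge
    P=[O+R@np.array([.09-(a*np.cos(th)-b*np.sin(th))/1e3,-.113,.072+(a*np.sin(th)+b*np.cos(th))/1e3]) for a,b in L]
    uv=((proj(m,P)-[220,100])*3).astype(int);cv2.line(big,tuple(map(int,uv[0])),tuple(map(int,uv[1])),c,1)
out=np.zeros((570,800,3),np.uint8);out[:,:540]=big;out[:195,540:]=cv2.resize(w,(260,195))
cv2.imwrite('pics/s6.png',out)
```

```text
t 20.45 tcp [0.583  0.1701 0.225 ] ytool -0.162 z [-0.001  0.    -1.   ] q [0.1  0.51 1.49 0.   1.15 0.26] F [-3.4 -1.8  4.7] M [-0.42  0.54 -0.14] gap 0.123 grip 40.7
theta 0.8888710738838199 r 0.2084286537606309
theta 0.8791322601830744 r 0.20556748084332174
theta 0.8748751770679862 r 0.20434735157754155
```

View pics/s6.png

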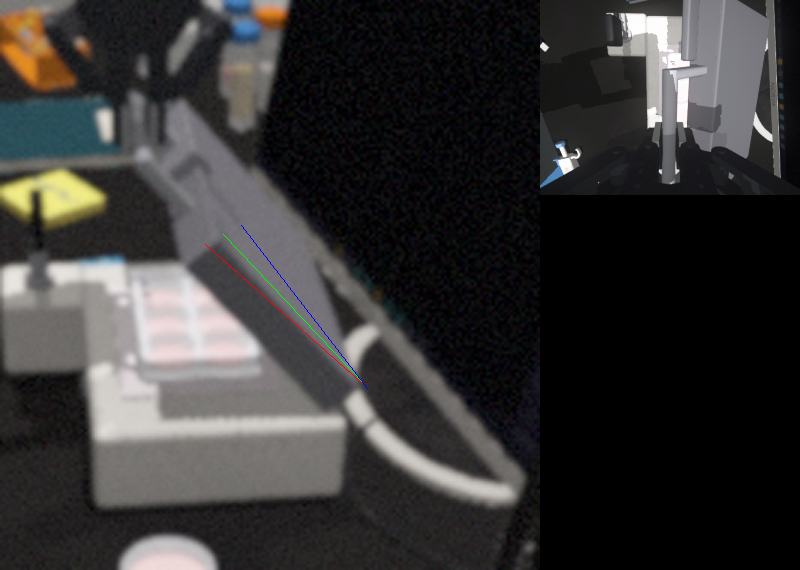

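The side view puts the cover's edge between the 0.80 and 0.88 guide lines. The arm's measure gives 0.88, about 4° below balance, and the pull is steady and light. The latch still lies toward the mark and the bystanders haven't moved, so I'm handing it in.

```bash
python3 -c "
from station import order
print(order.sign_off())"
```

```text
the job is handed in; nothing more can be done
None
```

I turned the latch to the mark, lifted the cover to about 1.15 rad, brought it back and handed in with the gripper holding it at about 0.88 rad by the arm's measure (4° below balance); a rougher camera check read nearer 0.84.

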